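Nest the mixing pans with their handles fanned

ROBOT

A 6-joint arm with a two-finger parallel gripper is mounted at the origin on a cart in front of the work surface, level with it; the furniture and walls round the work are solid. World frame = base frame: x ahead of the robot, y to its left, z up, the work surface at z = 0. Lengths are in m, angles in degrees, forces in N, time in s.
With the tool pointing down it reaches from about 0.35 to 0.775 m from the base axis. Payload 5.5 kg.
Tool frame: the origin (TCP) lies on the mounting face of the last link; the fingertips stand 173 mm ahead of it and the grasp point (between the pads) lies 155 mm ahead of it (grip_point_offset is the distance from the TCP to the grasp point, in m); z points along the fingers, y is the line along which they close (so a half turn about z gives the same grasp; the last joint's range is limited). The gripper opens to 85 mm and grips with 20 to 120 N. Pads are 22 mm wide; open, the fingers measure 114 mm over their backs; the gripper's body (76 mm by 85 mm) begins 54 mm behind the grasp point. The pads swing forward as they close: fully open they stand 13 mm farther back than shut.
Start: joints at [-73.144, 17.945, 2.641, 74.691, 0, 82.002], TCP at [0.242, -0.522, 0.405] pointing down, gripper open.
Joint ranges: [-158.12, 158.12], [-49.38, 96.58], [-58.88, 72.47], [-126.05, 133.96], [-84.25, 85.87], [-180, 180]. Speed limits (degrees/s): [147.25, 147.25, 180, 180, 180, 180].

INTERFACE

Orientations are given as a 3x3 rotation matrix whose columns are the frame's x, y, z axes.
In Python, from rig import * gives the robot as it stands.
- The arm moves only by the tool apply_moves, never from a script. Its argument "targets" is a list of rows, each an object with "twist": the turn, a rotation vector about the tool's x, y, z in degrees, a list of three; "slide": the shift along the tool's x, y, z in mm, a list of three; "gripper": the finger opening in mm, from 0 to 85.4. A call has 1 to 10 rows; each row shifts and turns the commanded pose from where the row before left it, along the tool's axes as they then stand; what a row does not reach is not made up. A row lasts 1/12 s, in which the tool goes at most 41.7 mm and 7.16 degrees, less where a joint would pass 70% of its speed; a pose out of reach is approached as far as the arm can. A call with a gripper value outside its range is refused whole. The fingers move at their own pace and stop on an object; "newtons" is the grip in N (left out, the last holds). Time passes only in rows, so rows that do not move let the fingers close. It gives the time, the measured TCP pose, the force, the opening and the grip force at its end, in the units of the state.
- observe(): the state, without advancing time (a new reading comes with each control period).
- capture(name): name is "side" or "top"; returns a dict with "frame" (400x640x3 uint8, blue, green, red), "depth" (400x640 float32, m along the optical axis (not along the pixel's ray), 0 where there is no reading), "camera_matrix" (3x3 intrinsics, pixels), "R" (3x3) and "t" (3): a world point X has camera coordinates R X + t. Camera axes: x right, y down, z forward; pixel columns grow to the right and rows downward; lengths in m; the calibration is good to about 2 mm. A picture is of the moment at which its call begins.
- finish_job(): hands the job in; it is judged then, once.
The state is a dict: "clock": time; "joints": joint angles; "joint_velocities": joint speeds; "effort": joint torques, N m; "eef_pos": TCP position; "ee_rot": TCP orientation; "wrist_force": force on the tool from outside, world axes, zero at the start; "moment": the same for the moment, N m; "width": finger opening in m; "grasp_force": force on a finger pad.
Only numpy, scipy, OpenCV 4.12 (cv2) and the standard library are available. Lean on these libraries where they do the work, as an engineer would, in place of code of your own. Each camera call takes 0.05 s, during which the arm holds its last target. There are 200 camera calls.

TASK

Tidy the three steel mixing pans into one nest. First push the blue handle of the medium pan sideways out from above the large pan's black handle, swinging the pan round where it sits, without lifting it out of the large pan; then set the small red-handled pan down into the medium pan (lower it in, do not drop it), so that the handles end fanned out in order of size, black, blue, red, all round the same way, each about 45 degrees on from the one below. Either way round will do; leave the large pan about where it stands and do not disturb the tape roll, the parts dish or the pliers.

Things in the scene. Friction and masses are not known exactly. Their poses are not given: they have to be found in the camera images.
- large_pan: Open round steel pan, largest: outer diameter 98 mm, height 44, wall 3, floor 4. Origin: centre of underside, z up. Flat black handle runs level along its own +x to 150 mm from its axis; grip 14 wide, 10 thick, mid-height 39 mm above the underside. Loose, 0.8 kg. The medium pan starts inside it.
- medium_pan: Open round steel pan, middle: outer diameter 76 mm, height 60, wall 3, floor 4. Origin: centre of underside, z up. Flat blue handle runs level along its own +x to 150 mm from its axis; grip 14 wide, 10 thick, mid-height 55 mm above the underside. Loose, 0.2 kg. Starts seated in the large pan, 8 mm play all round, blue grip 10 mm above black; pushed at the handle, it turns there.
- small_pan: Open round steel pan, smallest: outer diameter 56 mm, height 76, wall 3, floor 4. Origin: centre of underside, z up. Flat red handle runs level along its own +x to 150 mm from its axis; grip 14 wide, 10 thick, mid-height 71 mm above the underside. Loose, 0.15 kg. Fits the medium pan with 7 mm play; seated there its rim stands 20 mm above the medium rim, room to hold it.
- large_pan_tip (a point): end of the black handle, on the grip's middle line
- medium_pan_tip (a point): end of the blue handle, on the grip's middle line
- small_pan_tip (a point): end of the red handle, on the grip's middle line
- tape_roll: black tape roll lying flat, 67 mm across, 19 mm high; origin centre of underside. Bystander.
- parts_dish: round steel parts dish, 69 mm across, 20 mm high; origin centre of underside. Bystander.
- pliers: red-handled pliers lying flat, 170 mm long, 18 mm high; origin centre of underside. Bystander.

How it is judged (in metres and radians):
On the way, in this order (a step that is already met when the one before it is completed fails the run):
1. the blue handle has been swung to 25 to 65 degrees from the black one, the medium pan still seated in the large pan and the small pan not yet in (angle between the x axis of large_pan and the x axis of medium_pan, either way round between 0.436 and 1.134 rad and horizontal distance between large_pan_tip and medium_pan_tip below 0.2 m and z of medium_pan in the frame of large_pan between -0.002 and 0.009 m and horizontal distance between medium_pan and large_pan below 0.013 m and angle between medium_pan's own z axis and vertical below 0.1 rad and horizontal distance between small_pan and medium_pan above 0.06 m), for 0.2 s.
2. the small pan is inside the medium pan, lowered to within 20 mm of its floor while still held (horizontal distance between small_pan and medium_pan below 0.016 m and z of small_pan in the frame of medium_pan below 0.024 m and contact force between the fingers and small_pan above 0.3 N).
At the end, for the whole second after the job is handed in: All three pans stand upright, at rest and nested, each down on the floor of the one below (origin within 5 mm of that floor and 13 mm of its axis); blue handle 25 to 65 degrees round from black and red 25 to 65 degrees further round the same way from blue (angle between the x axis of large_pan and the x axis of medium_pan, either way round between 0.436 and 1.134 rad and horizontal distance between large_pan_tip and medium_pan_tip below 0.2 m and angle between the x axis of medium_pan and the x axis of small_pan, either way round between 0.436 and 1.134 rad and horizontal distance between medium_pan_tip and small_pan_tip below 0.2 m and angle between the x axis of large_pan and the x axis of small_pan, either way round above 0.85 rad and z of medium_pan in the frame of large_pan between -0.002 and 0.009 m and horizontal distance between medium_pan and large_pan below 0.013 m and angle between each of medium_pan, small_pan, large_pan's own z axis and vertical below 0.1 rad and z of small_pan in the frame of medium_pan between -0.002 and 0.009 m and horizontal distance between small_pan and medium_pan below 0.013 m and height (world z) of large_pan below 0.01 m and linear speed of each of large_pan, medium_pan, small_pan below 0.02 m/s); the robot touches nothing.
It fails at once if the medium pan is lifted out of the large pan (underside more than 25 mm above the large pan's underside) (z of medium_pan in the frame of large_pan above 0.025 m).
It fails at once if the large pan is shoved more than 60 mm from where it stood (distance of large_pan from where it was at the start of the episode above 0.06 m).
It fails at once if the tape roll is moved more than 30 mm (distance of tape_roll from where it was at the start of the episode above 0.03 m).
It fails at once if the parts dish is moved more than 30 mm (distance of parts_dish from where it was at the start of the episode above 0.03 m).
It fails at once if the pliers is moved more than 30 mm (distance of pliers from where it was at the start of the episode above 0.03 m).
It also fails if it takes over 64 s, if anything falls off the work surface, if the arm or the gripper's body presses on something with over 40 N, if the wrist force passes 120 N, or if a joint passes its speed limit or range.

## Working session

There is one attempt and no reset: what is moved stays moved. The work goes in short steps, Python scripts to look and compute and a tool call to move; the robot and the scene stay as the last step left them, time stands still between calls to the robot, and variables do not carry over. Pictures are saved under pics/ and viewed, at most 10 in all, crops included, and the job is handed in when it is done.

Besides the shell and the picture viewer there is one more tool, called after "Emit:" by a JSON object that holds its "fn" and its "kwargs", one argument or row to a line. apply_moves: Moves the arm, as the interface text tells. Its arguments: {"type":"object","properties":{"targets":{"type":"array","items":{"type":"object","properties":{"twist":{"type":"array","items":{"type":"number"}},"slide":{"type":"array","items":{"type":"number"}},"gripper":{"type":"number"}}}},"newtons":{"type":"number"}},"required":["targets"]}

```bash
mkdir -p pics
cat > h.py <<'E'
from rig import *
import numpy as np, cv2
np.set_printoptions(precision=4,suppress=True)
def world(c,u,v,z=None):
    K=c["camera_matrix"];R=np.array(c["R"]);t=np.array(c["t"])
    r=np.linalg.solve(K,[u,v,1.])
    o=-R.T@t;d=R.T@r
    if z is None: return o+d*c["depth"][int(v),int(u)]
    return o+d*(z-o[2])/d[2]
E
python3 - <<'E'
from h import *
import pickle
for n in("top","side"):
    c=capture(n);cv2.imwrite(f"pics/{n}0.png",c["frame"]);pickle.dump(c,open(n+"0.pkl","wb"))
    print(n,c["R"],c["t"],c["camera_matrix"])
print(observe())
E
```

```text
top [[ 0.0121 -0.9995  0.0283]
 [-0.9954 -0.0147 -0.0947]
 [ 0.0951 -0.027  -0.9951]] [0.119  0.5333 0.9504] [[441.1623   0.     319.3644]
 [  0.     441.1623 205.9313]
 [  0.       0.       1.    ]]
side [[-0.9844 -0.1762 -0.0044]
 [-0.0709  0.4185 -0.9054]
 [ 0.1614 -0.891  -0.4245]] [0.5485 0.0328 1.1003] [[520.3953   0.     320.9651]
 [  0.     520.3953 205.6083]
 [  0.       0.       1.    ]]
{'clock': 0.1, 'joints': array([-73.1435,  17.9869,   2.5843,  74.6901,   0.0005,  82.0004]), 'joint_velocities': array([-0.0643, -0.0469,  0.1177,  0.1102, -0.0395,  0.0023]), 'effort': array([  0.0024, -48.1727,  29.9243,   0.0127,  -0.0002,  -0.    ]), 'eef_pos': array([ 0.2416, -0.5216,  0.4039]), 'ee_rot': array([[ 0.9074,  0.4203, -0.0005],
       [ 0.4203, -0.9074,  0.0016],
       [ 0.0002, -0.0016, -1.    ]]), 'wrist_force': array([-0.584 ,  0.3466,  0.0509]), 'moment': array([ 0.013 ,  0.0576, -0.043 ]), 'grasp_force': 0.0, 'width': 0.08511491348222106}
```

View pics/top0.png

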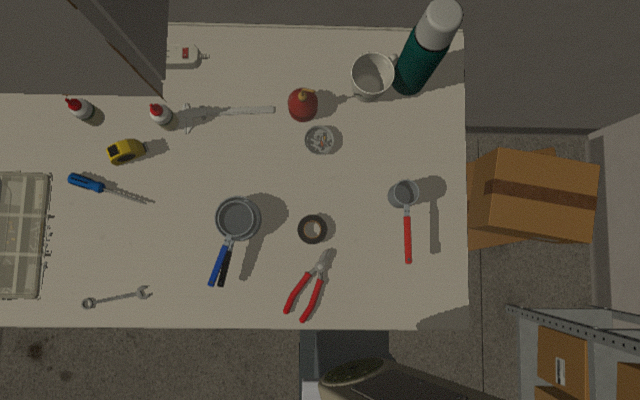

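View pics/side0.png

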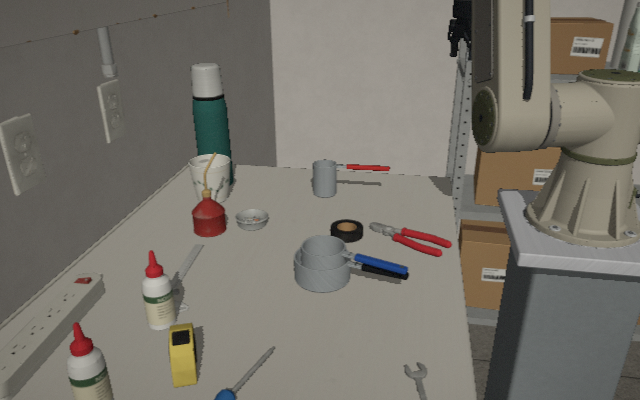

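The top view shows the nest at about (238,219), with the blue handle out to (216,285) and the black one beside it. The small pan is at (404,193), with its red handle ending at (408,262). Next I'll take enlarged crops.

Run:
```python
from h import *
import pickle
f=pickle.load(open("top0.pkl","rb"))["frame"]
a=cv2.resize(f[190:295,195:275],None,fx=5,fy=5,interpolation=3)
b=cv2.resize(f[170:275,375:445],None,fx=5,fy=5,interpolation=3)
cv2.imwrite("pics/c0.png",np.hstack([a,b]))
```

```text
(no output)
```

View pics/c0.png

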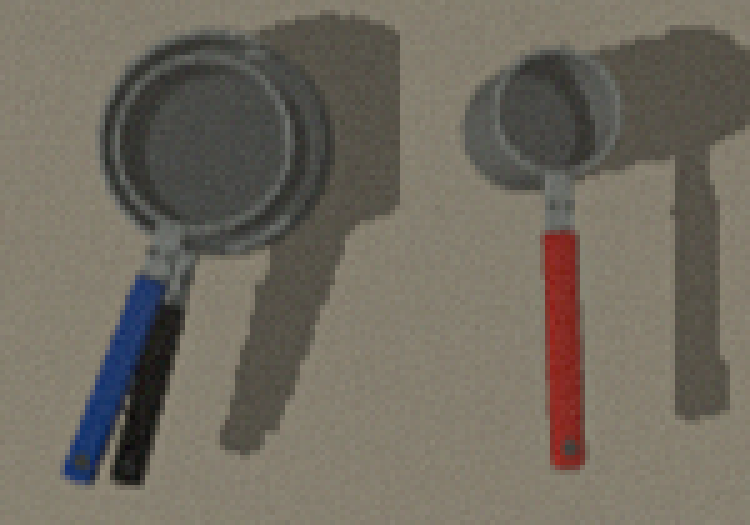

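The crop shows the large rim centred near (216,141), the medium rim near (205,142), the blue tip at (79,481) and the black tip at (128,483). The small rim is near (558,112) and the red tip at (569,467).

Run:
```python
from h import *
import pickle
c=pickle.load(open("top0.pkl","rb"))
L=lambda x,y,z:world(c,195+x/5,190+y/5,z)
S=lambda x,y,z:world(c,375+(x-400)/5,170+y/5,z)
P=dict(large=L(216,141,.044),med=L(205,142,.064),blue=L(79,481,.064),black=L(128,483,.044),small=S(558,112,.076),red=S(569,467,.076),
 tape=world(c,312,229,.019),dish=world(c,319,140,.02),plA=world(c,288,310,.018),plB=world(c,322,258,.018),bottle=world(c,302,104,.05))
for k,v in P.items(): print(k,v)
for a,b in(("large","black"),("med","blue"),("small","red")):
    d=P[b]-P[a];print(a,np.linalg.norm(d[:2]),np.degrees(np.arctan2(d[1],d[0])))
```

```text
large [0.5007 0.3005 0.044 ]
med [0.4989 0.302  0.064 ]
blue [0.3579 0.3496 0.064 ]
black [0.3555 0.3332 0.044 ]
small [ 0.558  -0.0559  0.076 ]
red [ 0.4096 -0.0595  0.076 ]
tape [0.4807 0.1417 0.019 ]
dish [0.6808 0.1287 0.02  ]
plA [0.3046 0.1913 0.018 ]
plB [0.4174 0.1188 0.018 ]
bottle [0.7531 0.1677 0.05  ]
large 0.1487997085904991 167.29932722515423
med 0.14881041225418737 161.34693010053277
small 0.14841928159083162 -178.61267313367023
```

```bash
cat >> h.py <<'E'
def plan(p,psi,n=None):
    """rows (twist z, slide) from the current pose to TCP p with tool x at yaw psi, tool down"""
    s=observe();p0=s["eef_pos"];R=s["ee_rot"];y0=np.degrees(np.arctan2(R[1,0],R[0,0]))
    d=(psi-y0+180)%360-180 if abs(psi)<=360 else psi-1000
    D=np.array(p)-p0
    n=n or int(np.ceil(max(abs(d)/7,np.linalg.norm(D)/.039,1)))
    print("pos",p0,"yaw",y0,"turn",-d,"j6",s["joints"][5],"n",n)
    q=p0.copy();y=y0
    for i in range(n):
        a=np.radians(y);ex=np.array([np.cos(a),np.sin(a),0]);ey=np.array([np.sin(a),-np.cos(a),0])
        e=p0+D*(i+1)/n-q
        sl=np.round([1e3*e@ex,1e3*e@ey,-1e3*e[2]]);tw=np.round(-(d*(i+1)/n-(y-y0)),0)
        q=q+(ex*sl[0]+ey*sl[1])/1e3-[0,0,sl[2]/1e3];y-=tw
        print('{"twist":[0,0,%d],"slide":[%d,%d,%d]}'%(tw,*sl),end=",")
    print("\nend",q,y)
E
python3 - <<'E'
from h import *
plan([.45,-.17,.40],95,11)
E
```

```text
pos [ 0.2416 -0.5216  0.4039] yaw 24.85602679133724 turn -70.14397320866277 j6 82.00044524813218 n 11
{"twist":[0,0,-6],"slide":[31,-21,0]},{"twist":[0,0,-7],"slide":[32,-18,1]},{"twist":[0,0,-6],"slide":[35,-13,0]},{"twist":[0,0,-7],"slide":[36,-10,0]},{"twist":[0,0,-6],"slide":[36,-6,1]},{"twist":[0,0,-6],"slide":[38,-1,0]},{"twist":[0,0,-7],"slide":[37,2,0]},{"twist":[0,0,-6],"slide":[36,7,1]},{"twist":[0,0,-6],"slide":[36,10,0]},{"twist":[0,0,-7],"slide":[34,14,1]},{"twist":[0,0,-6],"slide":[33,19,0]},
end [ 0.4503 -0.1695  0.3999] 94.85602679133724
```

Emit:
{"fn": "apply_moves", "kwargs": {
  "targets": [
    {"twist":[0,0,-6],"slide":[31,-21,0],"gripper":0},
    {"twist":[0,0,-7],"slide":[32,-18,1],"gripper":0},
    {"twist":[0,0,-6],"slide":[35,-13,0],"gripper":0},
    {"twist":[0,0,-7],"slide":[36,-10,0],"gripper":0},
    {"twist":[0,0,-6],"slide":[36,-6,1],"gripper":0},
    {"twist":[0,0,-6],"slide":[38,-1,0],"gripper":0},
    {"twist":[0,0,-7],"slide":[37,2,0],"gripper":0},
    {"twist":[0,0,-6],"slide":[36,7,1],"gripper":0},
    {"twist":[0,0,-6],"slide":[36,10,0],"gripper":0},
    {"twist":[0,0,-7],"slide":[34,14,1],"gripper":0}
  ]
}}

```text
clock: 0.93
eef_pos: [0.4311, -0.2005, 0.4006]
ee_rot: [[0.015, 1.0, -0.0], [1.0, -0.015, 0.0], [0.0, -0.0, -1.0]]
wrist_force: [-0.1, -0.1, 1.1]
width: 0.0002
grasp_force: 0.0
```

Run:
```python
from h import *
plan([.386,.292,.30],161.3)
```

```text
pos [ 0.4311 -0.2005  0.4006] yaw 89.14784130478553 turn -72.1521586952145 j6 56.22657595283859 n 13
{"twist":[0,0,-6],"slide":[38,-4,8]},{"twist":[0,0,-5],"slide":[38,0,7]},{"twist":[0,0,-6],"slide":[38,3,8]},{"twist":[0,0,-5],"slide":[37,7,8]},{"twist":[0,0,-6],"slide":[37,11,8]},{"twist":[0,0,-5],"slide":[35,14,7]},{"twist":[0,0,-6],"slide":[34,17,8]},{"twist":[0,0,-5],"slide":[32,21,8]},{"twist":[0,0,-6],"slide":[30,23,8]},{"twist":[0,0,-6],"slide":[27,27,7]},{"twist":[0,0,-5],"slide":[25,29,8]},{"twist":[0,0,-6],"slide":[22,31,8]},{"twist":[0,0,-5],"slide":[18,33,8]},
end [0.3862 0.2919 0.2996] 161.14784130478552
```

Emit:
{"fn": "apply_moves", "kwargs": {
  "targets": [
    {"twist":[0,0,-6],"slide":[38,-4,8]},
    {"twist":[0,0,-5],"slide":[38,0,7]},
    {"twist":[0,0,-6],"slide":[38,3,8]},
    {"twist":[0,0,-5],"slide":[37,7,8]},
    {"twist":[0,0,-6],"slide":[37,11,8]},
    {"twist":[0,0,-5],"slide":[35,14,7]},
    {"twist":[0,0,-6],"slide":[34,17,8]},
    {"twist":[0,0,-5],"slide":[32,21,8]},
    {"twist":[0,0,-6],"slide":[30,23,8]},
    {"twist":[0,0,-6],"slide":[27,27,7]}
  ]
}}

```text
validation failed for argument at $.ta...
```

Emit:
{"fn": "apply_moves", "kwargs": {
  "targets": [
    {"twist":[0,0,-5],"slide":[25,29,8]},
    {"twist":[0,0,-6],"slide":[22,31,8]},
    {"twist":[0,0,-5],"slide":[18,33,8]},
    {"slide":[0,0,20]},
    {"slide":[0,0,20]},
    {"slide":[0,0,20]},
    {"slide":[0,0,10]},
    {"slide":[0,0,0]}
  ]
}}

```text
validation failed for argument at $.ta...
```

Run:
```python
from h import *
c=capture("side");cv2.imwrite("pics/s1.png",cv2.resize(c["frame"][150:330,250:470],None,fx=3,fy=3,interpolation=3))
c=capture("top");cv2.imwrite("pics/t1.png",cv2.resize(c["frame"][190:295,175:295],None,fx=5,fy=5,interpolation=3))
s=observe();print(s["eef_pos"],s["ee_rot"][:,0],s["width"],s["clock"])
```

```text
[ 0.4321 -0.1982  0.4004] [0.0106 0.9999 0.0018] -2.164074341317085e-05 1.0333
```

View pics/s1.png

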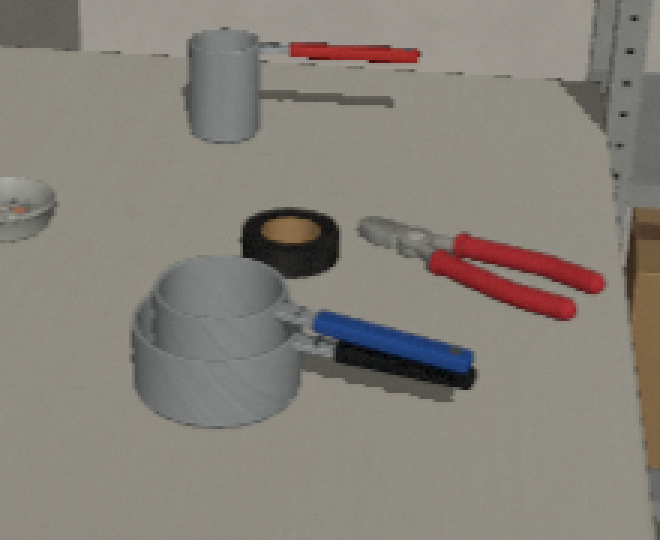

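The moves were refused because every row needs a gripper value. The scene is unchanged: the pans stand as before, with blue above black around (390,340) in this crop. I'll repeat the moves with gripper values.

Emit:
{"fn": "apply_moves", "kwargs": {
  "targets": [
    {"twist":[0,0,-6],"slide":[38,-4,8],"gripper":0},
    {"twist":[0,0,-5],"slide":[38,0,7],"gripper":0},
    {"twist":[0,0,-6],"slide":[38,3,8],"gripper":0},
    {"twist":[0,0,-5],"slide":[37,7,8],"gripper":0},
    {"twist":[0,0,-6],"slide":[37,11,8],"gripper":0},
    {"twist":[0,0,-5],"slide":[35,14,7],"gripper":0},
    {"twist":[0,0,-6],"slide":[34,17,8],"gripper":0},
    {"twist":[0,0,-5],"slide":[32,21,8],"gripper":0},
    {"twist":[0,0,-6],"slide":[30,23,8],"gripper":0},
    {"twist":[0,0,-6],"slide":[27,27,7],"gripper":0}
  ]
}}

```text
clock: 1.87
eef_pos: [0.3978, 0.178, 0.3231]
ee_rot: [[-0.82, 0.573, -0.0], [0.573, 0.82, -0.001], [-0.0, -0.001, -1.0]]
wrist_force: [1.0, -0.7, 0.5]
width: -0.0005
grasp_force: 0.0
```

Run:
```python
from h import *
plan([.386,.292,.24],161.3)
```

```text
pos [0.3978 0.178  0.3231] yaw 145.04486828201422 turn -16.25513171798579 j6 48.4902747399378 n 4
{"twist":[0,0,-4],"slide":[19,22,21]},{"twist":[0,0,-4],"slide":[17,23,21]},{"twist":[0,0,-4],"slide":[16,24,20]},{"twist":[0,0,-4],"slide":[13,25,21]},
end [0.3865 0.2921 0.2401] 161.04486828201422
```

Emit:
{"fn": "apply_moves", "kwargs": {
  "targets": [
    {"twist":[0,0,-4],"slide":[19,22,21],"gripper":0},
    {"twist":[0,0,-4],"slide":[17,23,21],"gripper":0},
    {"twist":[0,0,-4],"slide":[16,24,20],"gripper":0},
    {"twist":[0,0,-4],"slide":[13,15,11],"gripper":0},
    {"twist":[0,0,0],"slide":[0,0,0],"gripper":0},
    {"twist":[0,0,0],"slide":[0,0,0],"gripper":0}
  ]
}}

```text
clock: 2.37
eef_pos: [0.383, 0.2819, 0.2496]
ee_rot: [[-0.945, 0.328, -0.002], [0.328, 0.945, -0.002], [0.002, -0.002, -1.0]]
wrist_force: [0.3, -0.6, 0.2]
width: -0.0001
grasp_force: 0.0
```

Run:
```python
from h import *
plan([.386,.292,.226],161.3)
c=capture("side");cv2.imwrite("pics/s2.png",cv2.resize(c["frame"][150:330,250:470],None,fx=3,fy=3,interpolation=3))
```

```text
pos [0.383  0.2819 0.2496] yaw 160.86437785404186 turn -0.4356221459581491 j6 45.807303978760295 n 1
{"twist":[0,0,0],"slide":[1,11,24]},
end [0.3857 0.2926 0.2256] 160.86437785404186
```

View pics/s2.png

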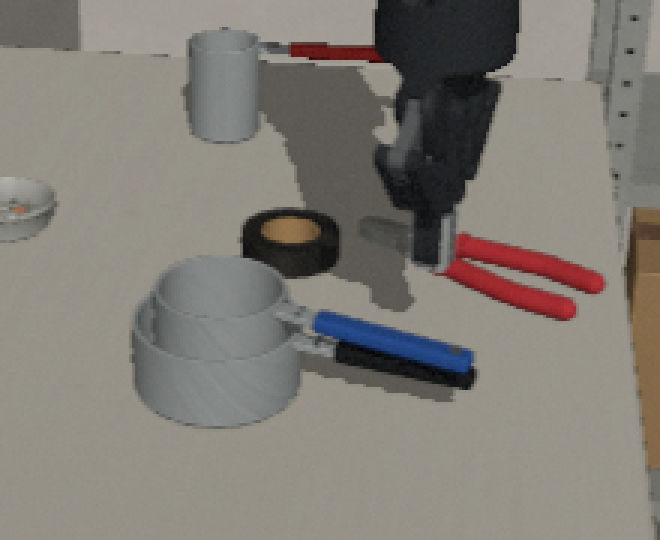

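The closed fingertips are at about (432,270) in the crop, which is image (394,240). I'll check that against the expected tip height.

Run:
```python
from h import *
c=capture("side");K=c["camera_matrix"]
for z in(.09,.0766,.064):
    for dx in (-.011,.011):
        p=c["R"]@np.array([.383+dx*-.945,.282+dx*.328,z])+c["t"];q=K@p/p[2];print(z,(q[:2]-[250,150])*3)
```

```text
0.09 [411.7851 237.8387]
0.09 [448.5605 246.7234]
0.0766 [410.6084 258.8285]
0.0766 [447.1312 267.8906]
0.064 [409.5157 278.3202]
0.064 [445.804  287.5441]
```

Emit:
{"fn": "apply_moves", "kwargs": {
  "targets": [
    {"twist":[0,0,0],"slide":[1,0,12],"gripper":0},
    {"twist":[0,0,0],"slide":[0,0,12],"gripper":0},
    {"twist":[0,0,0],"slide":[0,10,0],"gripper":0},
    {"twist":[0,0,0],"slide":[0,12,0],"gripper":0},
    {"twist":[0,0,0],"slide":[0,5,0],"gripper":0},
    {"twist":[0,0,0],"slide":[0,5,0],"gripper":0},
    {"twist":[0,0,2],"slide":[1,4,0],"gripper":0},
    {"twist":[0,0,2],"slide":[1,4,0],"gripper":0},
    {"twist":[0,0,2],"slide":[1,4,0],"gripper":0},
    {"twist":[0,0,2],"slide":[1,4,0],"gripper":0}
  ]
}}

```text
clock: 3.3
eef_pos: [0.3959, 0.3294, 0.2274]
ee_rot: [[-0.889, 0.458, 0.001], [0.458, 0.889, 0.0], [-0.001, 0.001, -1.0]]
wrist_force: [-0.8, 0.2, 0.5]
width: 0.0
grasp_force: 0.2
```

Emit:
{"fn": "apply_moves", "kwargs": {
  "targets": [
    {"twist":[0,0,3],"slide":[1,5,0],"gripper":0},
    {"twist":[0,0,3],"slide":[1,6,0],"gripper":0},
    {"twist":[0,0,3],"slide":[1,5,0],"gripper":0},
    {"twist":[0,0,3],"slide":[1,6,0],"gripper":0},
    {"twist":[0,0,3],"slide":[1,5,0],"gripper":0},
    {"twist":[0,0,3],"slide":[1,6,0],"gripper":0},
    {"twist":[0,0,3],"slide":[1,5,0],"gripper":0},
    {"twist":[0,0,3],"slide":[1,6,0],"gripper":0},
    {"twist":[0,0,3],"slide":[1,5,0],"gripper":0},
    {"twist":[0,0,0],"slide":[0,0,0],"gripper":0}
  ]
}}

```text
clock: 4.13
eef_pos: [0.4201, 0.3731, 0.2274]
ee_rot: [[-0.585, 0.811, 0.002], [0.811, 0.585, 0.001], [-0.0, 0.002, -1.0]]
wrist_force: [0.1, -0.9, 0.5]
width: -0.0001
grasp_force: 0.0
```

Emit:
{"fn": "apply_moves", "kwargs": {
  "targets": [
    {"twist":[0,0,0],"slide":[0,0,0],"gripper":0},
    {"twist":[0,0,0],"slide":[0,-10,0],"gripper":0},
    {"twist":[0,0,0],"slide":[0,-20,0],"gripper":0},
    {"twist":[0,0,0],"slide":[0,-15,-25],"gripper":0},
    {"twist":[0,0,0],"slide":[0,0,-40],"gripper":0},
    {"twist":[0,0,0],"slide":[0,-30,-25],"gripper":85},
    {"twist":[0,0,0],"slide":[0,-35,0],"gripper":85},
    {"twist":[0,0,0],"slide":[0,-35,0],"gripper":85},
    {"twist":[0,0,0],"slide":[0,-35,0],"gripper":85},
    {"twist":[0,0,0],"slide":[0,-35,0],"gripper":85}
  ]
}}

```text
clock: 4.97
eef_pos: [0.2434, 0.245, 0.3168]
ee_rot: [[-0.587, 0.81, 0.001], [0.81, 0.587, 0.0], [-0.0, 0.001, -1.0]]
wrist_force: [-0.3, -0.3, 0.5]
width: 0.0606
grasp_force: 0.0
```

Run:
```python
from h import *
c=capture("top");f=c["frame"]
cv2.imwrite("pics/t2.png",cv2.resize(f[170:290,160:300],None,fx=5,fy=5,interpolation=3))
import pickle;pickle.dump(c,open("top2.pkl","wb"));
s=observe();print(s["eef_pos"],s["joints"])
```

```text
[0.2373 0.2414 0.3153] [ 31.8271  -5.1683 -36.731   58.9602  -0.025   85.8388]
```

View pics/t2.png

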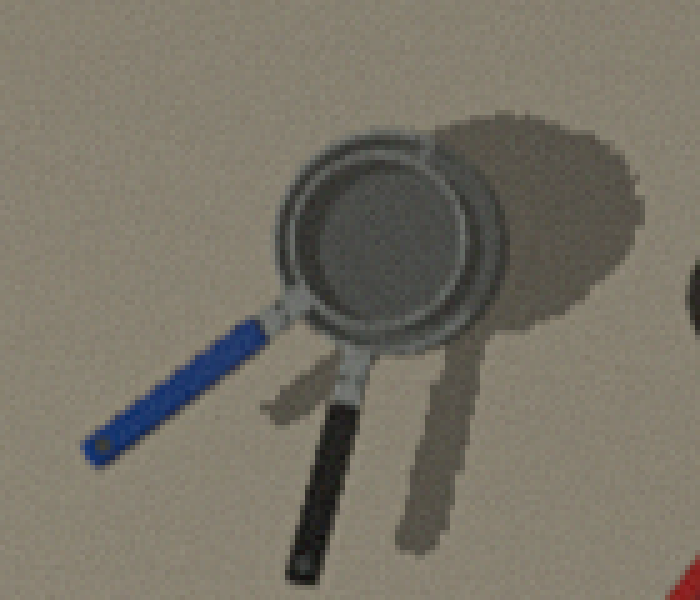

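The blue handle has swung round, with its tip at (90,456) and the black tip at (302,582). The medium pan is still seated in the large one, with rim centres near (380,241) and (392,240).

Run:
```python
from h import *
import pickle
c=pickle.load(open("top2.pkl","rb"))
L=lambda x,y,z:world(c,160+x/5,170+y/5,z)
P=dict(large=L(392,240,.044),med=L(380,241,.064),blue=L(90,456,.064),black=L(302,582,.044))
for k,v in P.items(): print(k,v)
for a,b in(("large","black"),("med","blue")):
    d=P[b]-P[a];print(a,np.linalg.norm(d[:2]),np.degrees(np.arctan2(d[1],d[0])))
plan([.557,-.056,.33],181.4)
```

```text
large [0.5011 0.3001 0.044 ]
med [0.4993 0.302  0.064 ]
blue [0.4084 0.4189 0.064 ]
black [0.3559 0.3337 0.044 ]
large 0.14901067089599526 166.98323027699794
med 0.14811646901926892 127.87130343391986
pos [0.2373 0.2414 0.3153] yaw 125.98834990989604 turn -55.41165009010396 j6 85.83884504889099 n 12
{"twist":[0,0,-5],"slide":[-36,7,-1]},{"twist":[0,0,-4],"slide":[-36,4,-1]},{"twist":[0,0,-5],"slide":[-36,1,-2]},{"twist":[0,0,-4],"slide":[-37,-2,-1]},{"twist":[0,0,-5],"slide":[-36,-4,-1]},{"twist":[0,0,-5],"slide":[-35,-7,-1]},{"twist":[0,0,-4],"slide":[-35,-11,-2]},{"twist":[0,0,-5],"slide":[-34,-13,-1]},{"twist":[0,0,-5],"slide":[-33,-16,-1]},{"twist":[0,0,-4],"slide":[-31,-19,-1]},{"twist":[0,0,-5],"slide":[-30,-21,-1]},{"twist":[0,0,-4],"slide":[-28,-23,-2]},
end [ 0.5571 -0.0561  0.3303] 180.98834990989604
```

Emit:
{"fn": "apply_moves", "kwargs": {
  "targets": [
    {"twist":[0,0,-5],"slide":[-36,7,-1],"gripper":85},
    {"twist":[0,0,-4],"slide":[-36,4,-1],"gripper":85},
    {"twist":[0,0,-5],"slide":[-36,1,-2],"gripper":85},
    {"twist":[0,0,-4],"slide":[-37,-2,-1],"gripper":85},
    {"twist":[0,0,-5],"slide":[-36,-4,-1],"gripper":85},
    {"twist":[0,0,-5],"slide":[-35,-7,-1],"gripper":85},
    {"twist":[0,0,-4],"slide":[-35,-11,-2],"gripper":85},
    {"twist":[0,0,-5],"slide":[-34,-13,-1],"gripper":85},
    {"twist":[0,0,-5],"slide":[-33,-16,-1],"gripper":85},
    {"twist":[0,0,-4],"slide":[-31,-19,-1],"gripper":85}
  ]
}}

```text
clock: 5.85
eef_pos: [0.5102, -0.0041, 0.3289]
ee_rot: [[-0.99, 0.14, 0.0], [0.14, 0.99, -0.0], [-0.0, -0.0, -1.0]]
wrist_force: [0.3, 0.8, 0.3]
width: 0.085
grasp_force: 0.0
```

Emit:
{"fn": "apply_moves", "kwargs": {
  "targets": [
    {"twist":[0,0,-5],"slide":[-30,-21,-1],"gripper":85},
    {"twist":[0,0,-4],"slide":[-28,-23,-2],"gripper":85},
    {"twist":[0,0,0],"slide":[0,0,0],"gripper":85},
    {"twist":[0,0,0],"slide":[0,0,0],"gripper":85},
    {"twist":[0,0,0],"slide":[0,0,0],"gripper":85}
  ]
}}

```text
clock: 6.27
eef_pos: [0.5619, -0.0522, 0.3312]
ee_rot: [[-1.0, -0.011, -0.002], [-0.011, 1.0, 0.0], [0.002, 0.0, -1.0]]
wrist_force: [0.1, 0.5, 0.8]
width: 0.0847
grasp_force: 0.0
```

Run:
```python
from h import *
plan([.557,-.056,.23],181.4)
```

```text
pos [ 0.5619 -0.0522  0.3312] yaw -179.3454823543605 turn -0.7454823543605471 j6 -14.107573165093429 n 3
{"twist":[0,0,0],"slide":[2,-1,34]},{"twist":[0,0,0],"slide":[1,-2,33]},{"twist":[0,0,-1],"slide":[2,-1,34]},
end [ 0.557  -0.0562  0.2302] -178.3454823543605
```

Emit:
{"fn": "apply_moves", "kwargs": {
  "targets": [
    {"twist":[0,0,0],"slide":[4,-4,20],"gripper":85},
    {"twist":[0,0,-1],"slide":[0,0,20],"gripper":85},
    {"twist":[0,0,0],"slide":[0,0,20],"gripper":85},
    {"twist":[0,0,0],"slide":[0,0,20],"gripper":85},
    {"twist":[0,0,0],"slide":[0,0,15],"gripper":85},
    {"twist":[0,0,0],"slide":[0,0,6],"gripper":85},
    {"twist":[0,0,0],"slide":[0,0,0],"gripper":85}
  ]
}}

```text
clock: 6.85
eef_pos: [0.5568, -0.055, 0.2295]
ee_rot: [[-1.0, -0.031, -0.003], [-0.031, 1.0, 0.001], [0.003, 0.001, -1.0]]
wrist_force: [-0.2, -0.1, 0.5]
width: 0.085
grasp_force: 0.0
```

Run:
```python
from h import *
s=observe();print(s["eef_pos"],s["wrist_force"])
c=capture("side");cv2.imwrite("pics/s3.png",cv2.resize(c["frame"][100:240,270:420],None,fx=4,fy=4,interpolation=3))
```

```text
[ 0.5568 -0.055   0.2295] [-0.2459 -0.0998  0.5172]
```

View pics/s3.png

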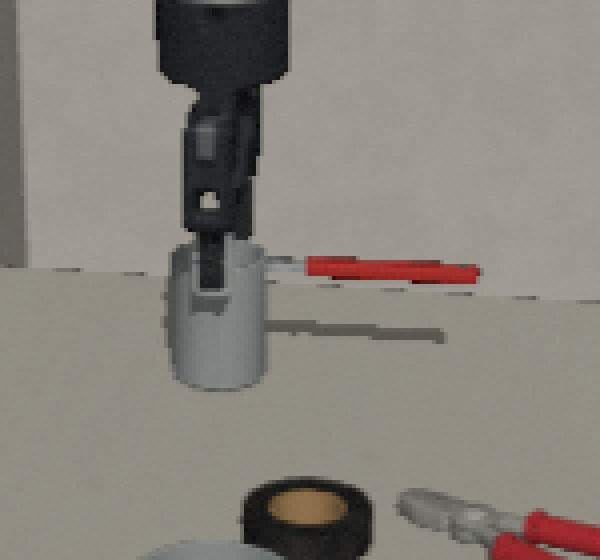

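The near finger straddles the small pan's rim at about (209,290), in line with the pan once perspective is allowed for. I'll close the gripper.

Emit:
{"fn": "apply_moves", "kwargs": {
  "targets": [
    {"twist":[0,0,0],"slide":[0,0,0],"gripper":45},
    {"twist":[0,0,0],"slide":[0,0,0],"gripper":45},
    {"twist":[0,0,0],"slide":[0,0,0],"gripper":45},
    {"twist":[0,0,0],"slide":[0,0,0],"gripper":45},
    {"twist":[0,0,0],"slide":[0,0,0],"gripper":45},
    {"twist":[0,0,0],"slide":[0,0,0],"gripper":45},
    {"twist":[0,0,0],"slide":[0,0,0],"gripper":45}
  ],
  "newtons": 60
}}

```text
clock: 7.48
eef_pos: [0.5592, -0.0561, 0.2328]
ee_rot: [[-1.0, -0.03, 0.004], [-0.03, 1.0, -0.0], [-0.004, -0.0, -1.0]]
wrist_force: [-0.0, 1.9, 6.5]
width: 0.0542
grasp_force: 62.0
```

Emit:
{"fn": "apply_moves", "kwargs": {
  "targets": [
    {"twist":[0,0,0],"slide":[0,0,-5],"gripper":45},
    {"twist":[0,0,0],"slide":[0,0,-10],"gripper":45},
    {"twist":[0,0,0],"slide":[0,0,-20],"gripper":45},
    {"twist":[0,0,0],"slide":[0,0,-25],"gripper":45},
    {"twist":[0,0,0],"slide":[0,0,-30],"gripper":45},
    {"twist":[0,0,0],"slide":[0,0,-20],"gripper":45},
    {"twist":[0,0,0],"slide":[0,0,-10],"gripper":45},
    {"twist":[0,0,0],"slide":[0,0,0],"gripper":45}
  ]
}}

```text
clock: 8.15
eef_pos: [0.5592, -0.0565, 0.3539]
ee_rot: [[-1.0, -0.029, 0.005], [-0.029, 1.0, -0.001], [-0.005, -0.002, -1.0]]
wrist_force: [0.2, -0.6, -2.1]
width: 0.0543
grasp_force: 63.6
```

Run:
```python
from h import *
c=capture("side");cv2.imwrite("pics/s4.png",cv2.resize(c["frame"][80:220,270:420],None,fx=4,fy=4,interpolation=3))
plan([.499,.302,.352],181.4-98,18)
```

```text
pos [ 0.5587 -0.0563  0.3518] yaw -178.32754061154083 turn 98.2724593884592 j6 -15.620538348721054 n 18
{"twist":[0,0,5],"slide":[3,20,0]},{"twist":[0,0,6],"slide":[4,20,0]},{"twist":[0,0,5],"slide":[7,19,0]},{"twist":[0,0,6],"slide":[8,18,0]},{"twist":[0,0,5],"slide":[10,18,0]},{"twist":[0,0,6],"slide":[11,16,0]},{"twist":[0,0,5],"slide":[14,16,0]},{"twist":[0,0,6],"slide":[14,14,0]},{"twist":[0,0,5],"slide":[16,12,0]},{"twist":[0,0,6],"slide":[17,11,0]},{"twist":[0,0,5],"slide":[18,10,0]},{"twist":[0,0,6],"slide":[18,7,0]},{"twist":[0,0,5],"slide":[20,6,0]},{"twist":[0,0,5],"slide":[20,4,0]},{"twist":[0,0,6],"slide":[20,2,0]},{"twist":[0,0,5],"slide":[20,0,0]},{"twist":[0,0,6],"slide":[20,-2,0]},{"twist":[0,0,5],"slide":[20,-3,0]},
end [0.4993 0.3022 0.3518] -276.3275406115408
```

View pics/s4.png

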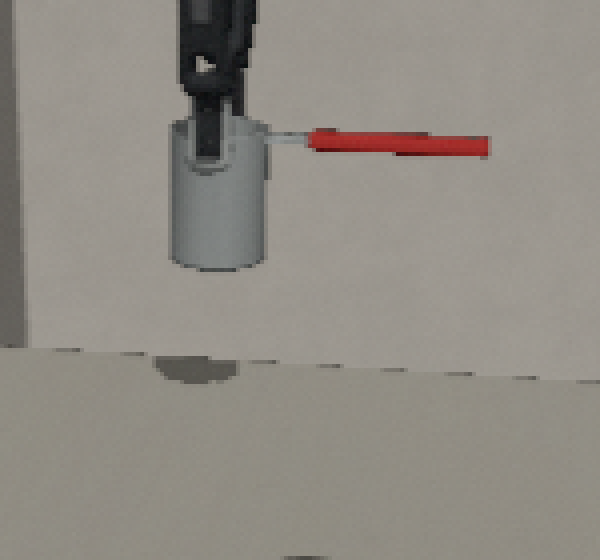

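The small pan is held upright, with its red handle level at about (400,143). I'll carry it over the nest.

Emit:
{"fn": "apply_moves", "kwargs": {
  "targets": [
    {"twist":[0,0,5],"slide":[3,20,0],"gripper":45},
    {"twist":[0,0,6],"slide":[4,20,0],"gripper":45},
    {"twist":[0,0,5],"slide":[7,19,0],"gripper":45},
    {"twist":[0,0,6],"slide":[8,18,0],"gripper":45},
    {"twist":[0,0,5],"slide":[10,18,0],"gripper":45},
    {"twist":[0,0,6],"slide":[11,16,0],"gripper":45},
    {"twist":[0,0,5],"slide":[14,16,0],"gripper":45},
    {"twist":[0,0,6],"slide":[14,14,0],"gripper":45},
    {"twist":[0,0,5],"slide":[16,12,0],"gripper":45}
  ]
}}

```text
clock: 8.95
eef_pos: [0.5274, 0.1237, 0.3484]
ee_rot: [[-0.674, 0.739, -0.004], [0.739, 0.674, -0.001], [0.002, -0.003, -1.0]]
wrist_force: [0.1, 0.3, -0.5]
width: 0.054
grasp_force: 63.6
```

Emit:
{"fn": "apply_moves", "kwargs": {
  "targets": [
    {"twist":[0,0,6],"slide":[17,11,0],"gripper":45},
    {"twist":[0,0,5],"slide":[18,10,0],"gripper":45},
    {"twist":[0,0,6],"slide":[18,7,0],"gripper":45},
    {"twist":[0,0,5],"slide":[20,6,0],"gripper":45},
    {"twist":[0,0,5],"slide":[20,4,0],"gripper":45},
    {"twist":[0,0,6],"slide":[20,2,0],"gripper":45},
    {"twist":[0,0,5],"slide":[20,0,0],"gripper":45},
    {"twist":[0,0,6],"slide":[20,-2,0],"gripper":45},
    {"twist":[0,0,5],"slide":[20,-3,0],"gripper":45},
    {"twist":[0,0,0],"slide":[0,0,0],"gripper":45}
  ]
}}

```text
clock: 9.78
eef_pos: [0.4979, 0.3049, 0.3482]
ee_rot: [[0.11, 0.994, -0.003], [0.994, -0.11, -0.0], [-0.0, -0.003, -1.0]]
wrist_force: [0.0, -0.1, -1.6]
width: 0.0542
grasp_force: 63.6
```

Emit:
{"fn": "apply_moves", "kwargs": {
  "targets": [
    {"twist":[0,0,0],"slide":[0,0,0],"gripper":45},
    {"twist":[0,0,0],"slide":[0,0,0],"gripper":45},
    {"twist":[0,0,0],"slide":[0,0,0],"gripper":45}
  ]
}}

```text
clock: 10.03
eef_pos: [0.4989, 0.3015, 0.3496]
ee_rot: [[0.11, 0.994, -0.002], [0.994, -0.11, -0.001], [-0.001, -0.002, -1.0]]
wrist_force: [0.2, 0.0, -1.2]
width: 0.0542
grasp_force: 63.6
```

Run:
```python
from h import *
c=capture("side");cv2.imwrite("pics/s5.png",cv2.resize(c["frame"][150:310,240:440],None,fx=4,fy=3.75,interpolation=3))
plan([.4993,.302,.325],83.4)
K=c["camera_matrix"]
for z,r,n in((.064,.038,"medrim"),(.044+.0,.049,"largerim")):
  for sx in(-1,1):
    e=np.array([.984,.176,0])*r*sx
    p=c["R"]@(np.array([.4993,.302,z])+e)+c["t"];q=K@p/p[2];print(n,(q[:2]-[240,150])*[4,3.75])
```

```text
pos [0.4991 0.3015 0.3499] yaw 83.64463159379963 turn 0.24463159379962462 j6 119.60621924586299 n 1
{"twist":[0,0,0],"slide":[1,0,25]},
end [0.4992 0.3025 0.3249] 83.64463159379963
medrim [421.4838 353.4464]
medrim [242.7109 354.0817]
largerim [446.3947 391.5522]
largerim [218.0629 392.3555]
```

View pics/s5.png

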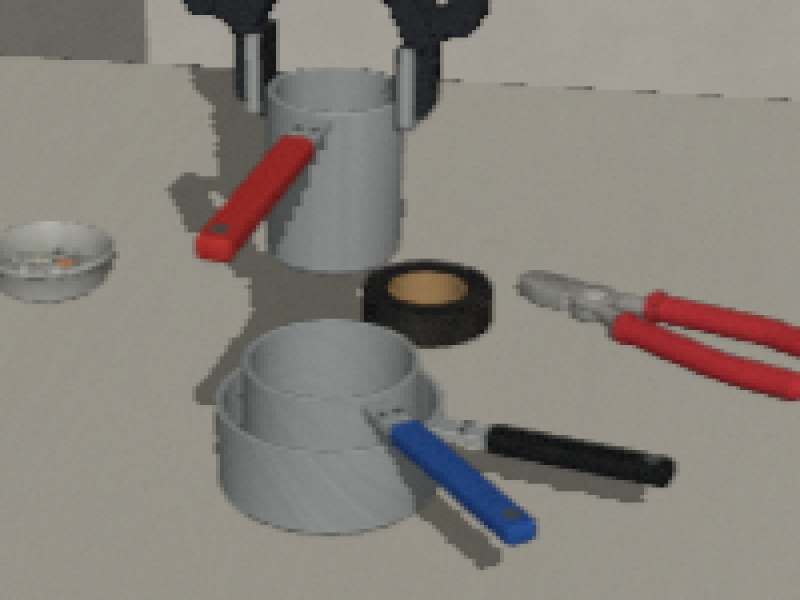

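The small pan hangs centred over the medium pan: its sides at 267–400 in the crop lie within the rim at 243–419. The handles fan black, blue, red in order. I'll lower it in steps and watch the force.

Emit:
{"fn": "apply_moves", "kwargs": {
  "targets": [
    {"twist":[0,0,0],"slide":[1,0,15],"gripper":45},
    {"twist":[0,0,0],"slide":[0,0,20],"gripper":45},
    {"twist":[0,0,0],"slide":[0,0,15],"gripper":45},
    {"twist":[0,0,0],"slide":[0,0,10],"gripper":45},
    {"twist":[0,0,0],"slide":[0,0,10],"gripper":45},
    {"twist":[0,0,0],"slide":[0,0,10],"gripper":45},
    {"twist":[0,0,0],"slide":[0,0,10],"gripper":45},
    {"twist":[0,0,0],"slide":[0,0,5],"gripper":45},
    {"twist":[0,0,0],"slide":[0,0,0],"gripper":45},
    {"twist":[0,0,0],"slide":[0,0,0],"gripper":45}
  ]
}}

```text
clock: 10.92
eef_pos: [0.4991, 0.3033, 0.2555]
ee_rot: [[0.11, 0.994, -0.0], [0.994, -0.11, -0.0], [-0.0, -0.0, -1.0]]
wrist_force: [-0.0, -0.3, -0.6]
width: 0.0539
grasp_force: 63.6
```

Emit:
{"fn": "apply_moves", "kwargs": {
  "targets": [
    {"twist":[0,0,0],"slide":[0,0,3],"gripper":45},
    {"twist":[0,0,0],"slide":[0,0,3],"gripper":45},
    {"twist":[0,0,0],"slide":[0,0,3],"gripper":45},
    {"twist":[0,0,0],"slide":[0,0,0],"gripper":45},
    {"twist":[0,0,0],"slide":[0,0,0],"gripper":45}
  ]
}}

```text
clock: 11.33
eef_pos: [0.499, 0.3033, 0.2465]
ee_rot: [[0.11, 0.994, -0.0], [0.994, -0.11, -0.0], [-0.0, -0.0, -1.0]]
wrist_force: [-0.5, 0.7, -2.1]
width: 0.0539
grasp_force: 63.6
```

Emit:
{"fn": "apply_moves", "kwargs": {
  "targets": [
    {"twist":[0,0,0],"slide":[0,0,2],"gripper":45},
    {"twist":[0,0,0],"slide":[0,0,1],"gripper":45},
    {"twist":[0,0,0],"slide":[0,0,1],"gripper":45},
    {"twist":[0,0,0],"slide":[0,0,0],"gripper":45}
  ]
}}

```text
clock: 11.67
eef_pos: [0.4991, 0.3033, 0.2424]
ee_rot: [[0.11, 0.994, -0.0], [0.994, -0.11, -0.0], [-0.0, -0.0, -1.0]]
wrist_force: [-0.1, 0.1, -1.9]
width: 0.0545
grasp_force: 63.6
```

Emit:
{"fn": "apply_moves", "kwargs": {
  "targets": [
    {"twist":[0,0,0],"slide":[0,0,1],"gripper":45},
    {"twist":[0,0,0],"slide":[0,0,1],"gripper":45},
    {"twist":[0,0,0],"slide":[0,0,0],"gripper":45}
  ]
}}

```text
clock: 11.92
eef_pos: [0.4992, 0.3034, 0.2409]
ee_rot: [[0.11, 0.994, 0.0], [0.994, -0.11, 0.0], [0.0, 0.0, -1.0]]
wrist_force: [-0.6, 0.0, 0.3]
width: 0.0542
grasp_force: 63.8
```

Emit:
{"fn": "apply_moves", "kwargs": {
  "targets": [
    {"twist":[0,0,0],"slide":[0,0,1],"gripper":45},
    {"twist":[0,0,0],"slide":[0,0,0],"gripper":45},
    {"twist":[0,0,0],"slide":[0,0,0],"gripper":45}
  ]
}}

```text
clock: 12.17
eef_pos: [0.4992, 0.3034, 0.2408]
ee_rot: [[0.11, 0.994, 0.001], [0.994, -0.11, 0.001], [0.001, 0.001, -1.0]]
wrist_force: [-1.5, -1.1, 7.1]
width: 0.0543
grasp_force: 64.4
```

The pan is seated, with 7 N upward on the wrist. I'll release it and go straight up.

Emit:
{"fn": "apply_moves", "kwargs": {
  "targets": [
    {"twist":[0,0,0],"slide":[0,0,0],"gripper":58},
    {"twist":[0,0,0],"slide":[0,0,0],"gripper":64},
    {"twist":[0,0,0],"slide":[0,0,0],"gripper":75},
    {"twist":[0,0,0],"slide":[0,0,0],"gripper":85},
    {"twist":[0,0,0],"slide":[0,0,0],"gripper":85},
    {"twist":[0,0,0],"slide":[0,0,0],"gripper":85},
    {"twist":[0,0,0],"slide":[0,0,-10],"gripper":85},
    {"twist":[0,0,0],"slide":[0,0,-20],"gripper":85},
    {"twist":[0,0,0],"slide":[0,0,-30],"gripper":85},
    {"twist":[0,0,0],"slide":[0,0,-30],"gripper":85}
  ]
}}

```text
clock: 13.0
eef_pos: [0.4987, 0.3031, 0.3305]
ee_rot: [[0.11, 0.994, -0.002], [0.994, -0.11, -0.001], [-0.001, -0.002, -1.0]]
wrist_force: [0.6, 0.4, 0.7]
width: 0.0851
grasp_force: 0.0
```

Emit:
{"fn": "apply_moves", "kwargs": {
  "targets": [
    {"twist":[0,0,0],"slide":[-38,0,-5],"gripper":85},
    {"twist":[0,0,0],"slide":[-38,0,0],"gripper":85},
    {"twist":[0,0,0],"slide":[-38,0,0],"gripper":85},
    {"twist":[0,0,0],"slide":[-38,0,0],"gripper":85},
    {"twist":[0,0,0],"slide":[-38,0,0],"gripper":85},
    {"twist":[0,0,0],"slide":[-38,0,0],"gripper":85},
    {"twist":[0,0,0],"slide":[-38,0,0],"gripper":85},
    {"twist":[0,0,0],"slide":[0,0,0],"gripper":85}
  ]
}}

```text
clock: 13.67
eef_pos: [0.4693, 0.034, 0.3356]
ee_rot: [[0.117, 0.993, 0.001], [0.993, -0.117, -0.003], [-0.002, 0.001, -1.0]]
wrist_force: [0.0, 0.4, -0.3]
width: 0.0853
grasp_force: 0.0
```

Run:
```python
from h import *
c=capture("top");f=c["frame"];s=capture("side")
import pickle;pickle.dump(c,open("top3.pkl","wb"))
a=cv2.resize(f[170:290,160:300],None,fx=3,fy=3,interpolation=3);b=cv2.resize(s["frame"][200:320,270:390],None,fx=3,fy=3,interpolation=3)
cv2.imwrite("pics/t3.png",np.hstack([a,b]))
```

```text
(no output)
```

View pics/t3.png

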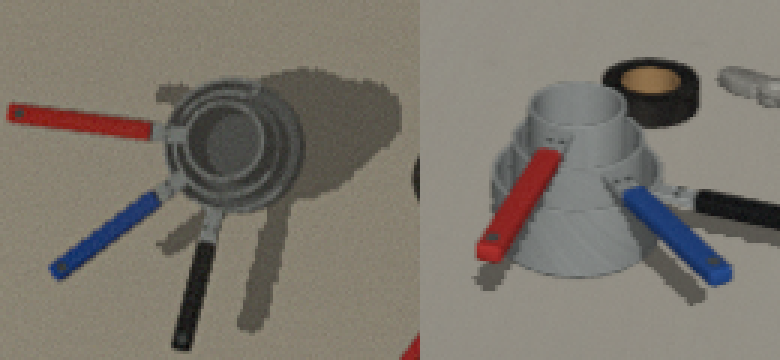

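The pans are nested. The red tip is at (8,112), blue at (55,272) and black at (180,345), so they are fanned in order about 40–45° apart. The tape roll hasn't moved.

Run:
```python
from h import *
import pickle
c=pickle.load(open("top3.pkl","rb"))
L=lambda x,y,z:world(c,160+x/3,170+y/3,z)
a,b=L(225,142,.084),L(9,113,.084);d=b-a;print(a,np.linalg.norm(d[:2]),np.degrees(np.arctan2(d[1],d[0])))
print(finish_job())
```

```text
[0.4998 0.3009 0.084 ] 0.1484439012861172 83.12276202872201
the job is handed in; nothing more can be done
None
```

The three pans are nested and the job is handed in; no verdict came back. By the camera, blue sits about 39° round from black (measured before the small pan went in), and red about 45° further round the same way.

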